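# Find the release notch in the locking bar of the test-tube case

### The job

Unlock the blue test-tube case: set a fingertip on one of the two raised end blocks of its locking bar, step down onto the grey bar beside it and run the fingertip gently along the bar's top until it finds the notch, then press the catch inside the notch fully down so that the clear lid rises ajar. Use fingertips only: do not open the lid in any other way, do not lift or shift the things standing around, and finish clear of everything.

Things in the scene. Friction and masses are not known exactly. Their poses are not given: they have to be found in the camera images.
- case: Rigid blue plastic test-tube case screwed to the table, 208 x 314 mm; origin at table height under its middle, z up, x from the robot's side to the far side, y along the locking bar. Clear flat lid with white rim, top 65 mm above the table, hinged at the far side, over x = -46 to +100 mm. Along the robot's side run the grey locking bar and, at its ends, two blue end blocks.
- bar_middle (a point): Middle of the visible bar, on its flat top, 85 mm above the table (axes as the case). The bar is 40 mm wide in x and shows for 200 mm along y. One notch, 40 mm long in y, is cut right across it, open to front and back; its centre lies anywhere within y = -50 to +50 mm of here and is not reported. In it lies a grey catch plate, 38 x 37 mm, top 10 mm below the bar's top.
- block_left (a point): Centre of the flat top of the blue end block at the bar's +y end, 88 mm above the table, 3 mm above the bar. The block is part of the case, 46 mm in x, 57 mm in y; the bar begins 28.5 mm from this point.
- block_right (a point): The same for the end block at the bar's -y end.
- catch (a joint): how far the catch in the notch is pressed down, m: 0 up (locked), 0.008 fully down (released; its top then 18 mm below the bar's top). It takes 6 to 10 N to move and stays where it is left; no spring lifts it.
- lid (a joint): opening angle of the clear lid, rad: 0 shut, 0.2 ajar with the catch fully down. Linked to the catch: it rises in step with it by about 28 mm at its edge nearest the robot, and stays up as long as the catch is down.
- rack: loose bystander: blue plastic test-tube rack, 200 x 68 x 74 mm, with two glass tubes standing in it up to 110 mm high; origin under its centre
- goggles: loose bystander: clear and blue safety goggles standing on the table, 50 x 150 x 66 mm; origin under its centre
- beaker: loose bystander: glass beaker 68 mm across, 85 mm high; origin under its centre
- pencil_pot: loose bystander: terracotta pot 76 mm across with pencils up to 170 mm high; origin under its centre
- tealight: loose bystander: tea light in an aluminium cup, 38 mm across, 15 mm high; origin under its centre
- lighter: loose bystander: red lighter lying flat, about 90 x 24 x 12 mm; origin under its centre
- jar: loose bystander: amber jar with a green cap, 56 mm across, 75 mm high; origin under its centre

How it is judged (in metres and radians):
On the way, in this order (a step that is already met when the one before it is completed fails the run):
1. a fingertip rests on an end block of the case, the catch still up (contact force between the fingers and case above 0.5 N and value of joint catch below 0.001 m), for 0.05 s.
2. the fingertip rides on the grey bar, off the case's own parts, for 0.4 s with the catch still up (contact force between the fingers and anything else above 0.3 N and contact force between the fingers and case below 0.2 N and value of joint catch below 0.001 m), for 0.4 s.
3. the catch is pressed fully down by the fingertip in the notch, not by way of the lid (value of joint catch above 0.007 m and contact force between the fingers and anything else above 1 N and contact force between the fingers and case below 0.5 N), for 0.05 s.
At the end, for the whole second after the job is handed in: the catch is down by at least 6.8 of its 8 mm, the lid stands ajar by at least 0.15 rad and is still, and every loose thing is within 20 mm of where it stood (value of joint catch above 0.0068 m and value of joint lid above 0.15 rad and velocity of joint lid below 0.05 rad/s and distance of each of rack, goggles, beaker, pencil_pot, tealight, lighter, jar from where it was at the start of the episode below 0.02 m); the robot touches nothing.
It fails at once if a loose thing around the case is lifted, carried or pushed more than 20 mm (distance of any of rack, goggles, beaker, pencil_pot, tealight, lighter, jar from where it was at the start of the episode above 0.02 m).
It fails at once if the fingers bear on anything with more than 45 N (contact force between the fingers and anything else above 45 N).
It also fails if it takes over 48 s, if anything falls off the work surface, if the arm or the gripper's body presses on something with over 40 N, if the wrist force passes 120 N, or if a joint passes its speed limit or range.

### The arm

A 6-joint arm with a two-finger parallel gripper is mounted at the origin on the work surface. World frame = base frame: x ahead of the robot, y to its left, z up, the work surface at z = 0. Lengths are in mm, angles in rad, forces in N, time in s.
With the tool pointing down it reaches from about 325 to 925 mm from the base axis. Payload 3.1 kg.
Tool frame: the origin (TCP) lies on the front face of the gripper's body, between the roots of the fingers; the fingertips stand 73 mm ahead of it and the grasp point (between the pads) lies 54 mm ahead of it; z points along the fingers, y is the line along which they close (so a half turn about z gives the same grasp; the last joint's range is limited). The gripper opens to 85 mm and grips with 20 to 120 N. Pads are 22 mm wide; open, the fingers measure 114 mm over their backs; the gripper's body (76 mm by 85 mm) begins 54 mm behind the grasp point. The pads swing forward as they close: fully open they stand 13 mm farther back than shut.
Start: joints at [-1.405, 0.217, 1.613, -0, 1.311, -0.112], TCP at [171.422, -601.045, 303.9] pointing down, gripper open.
Joint ranges: [-2.75, 2.75], [-0.78, 2.1], [0.31, 2.55], [-1.13, 4.27], [0.13, 2.63], [-2.58, 2.58]. Speed limits (rad/s): [2.79, 2.79, 3.14, 3.14, 3.14, 3.14].

### API

Orientations are given as a unit quaternion [w, x, y, z].
In Python, from rig import status, camera, sign_off gives the robot as it stands. The module is installed in compiled form; this text tells all that it offers.
- The arm moves only by the shell command python3 -m crank 'ROWS'. ROWS is JSON, a list of rows, each a list of 7 numbers: the finger opening in mm, from 0 to 85.4, then the shift along the tool's x, y, z in units of 40 mm (1.0 is 40 mm), then the turn, a rotation vector about the tool's x, y, z in units of 8 degrees (1.0 is 8 degrees). In form: [[gripper, tx, ty, tz, rx, ry, rz], ...]. A call has 1 to 8 rows; each row shifts and turns the commanded pose from where the row before left it, along the tool's axes as they then stand; what a row does not reach is not made up. A row lasts 1/8 s, in which the tool goes at most 62.5 mm and 10.7 degrees, less where a joint would pass 70% of its speed; a pose out of reach is approached as far as the arm can. A call is refused whole if a number of a shift passes 1 or a number of a turn 1, either way. A call with a gripper value outside its range is refused whole. The fingers move at their own pace and stop on an object; the grip force is fixed at half the most. Time passes only in rows, so rows that do not move let the fingers close. It gives the time, the measured TCP pose, the force, the opening and the grip force at its end, in the units of the state.
- status.state(): the state, without advancing time (a new reading comes with each control period).
- camera(name): name is "side" or "top"; returns a dict with "pixels" (400x640x3 uint8, blue, green, red), "mtx" (3x3 intrinsics, pixels), "R" (3x3) and "t" (3): a world point X has camera coordinates R X + t. Camera axes: x right, y down, z forward; pixel columns grow to the right and rows downward; lengths in mm; the calibration is good to about 2 mm. A picture is of the moment at which its call begins. There is no depth.
- sign_off(): hands the job in; it is judged then, once.
The state is a dict: "t": time; "qpos": joint angles; "qvel": joint speeds; "joint_efforts": joint torques, N m; "tcp_pos": TCP position; "eef_rot": TCP orientation; "force": force on the tool from outside, world axes, zero at the start; "ft_torque": the same for the moment, N m; "width": opening from 0.0 (shut) to 1.0 (fully open); "grip_force": force on a finger pad.
Only numpy, scipy, OpenCV 4.12 (cv2) and the standard library are available. Lean on these libraries where they do the work, as an engineer would, in place of code of your own. Each camera call takes 0.05 s, during which the arm holds its last target. There are 200 camera calls.

## Working session

There is one attempt and no reset: what is moved stays moved. The work goes in short steps, Python scripts to look and compute and a shell command to move; the robot and the scene stay as the last step left them, time stands still between calls to the robot, and variables do not carry over. Pictures are saved under pics/ and viewed, at most 10 in all, crops included, and the job is handed in when it is done.

```bash
mkdir -p pics; python3 - <<'E'
from rig import status,camera
import cv2,numpy as np
print(status.state())
for n in("top","side"):
    c=camera(n);cv2.imwrite(f"pics/{n}0.png",c["pixels"]);np.savez(f"{n}.npz",**c)
    print(n,c["mtx"].tolist(),c["R"].tolist(),c["t"].tolist())
E
```

```text
{'t': 0.0, 'qpos': array([-1.40521881e+00,  2.17793953e-01,  1.61491338e+00,  3.60272927e-05,
        1.31125932e+00, -1.12169099e-01]), 'qvel': array([-1.18385889e-03, -5.95586760e-04, -9.14611824e-05, -7.93054839e-04,
        6.70642441e-04,  2.31121557e-05]), 'joint_efforts': array([-3.59589376e-04, -3.96851921e+01, -3.03851867e+01, -7.02469515e-05,
        9.90812463e-03,  1.13590449e-06]), 'tcp_pos': array([ 171.31253554, -600.41431762,  302.55419385]), 'eef_rot': array([-1.18704081e-03,  9.90372535e-01,  1.38422663e-01, -1.42954665e-05]), 'force': array([ 0.88954611, -0.78751834,  0.41480303]), 'ft_torque': array([-0.005073  , -0.0120531 , -0.00343442]), 'grip_force': 0.0, 'width': 0.9971738216777603}
top [[403.1635242932368, 0.0, 319.8161387111231], [0.0, 403.1635242932368, 199.0634977083047], [0.0, 0.0, 1.0]] [[0.012091832232502318, -0.9999232515233367, 0.0026978984894096775], [-0.9970193521636472, -0.012262233964652562, -0.07617118240763773], [0.07619841864791231, -0.0017688078454899995, -0.997091105323061]] [-3.728339780799758, 504.70074936787415, 1241.8595671297653]
side [[386.8982072901095, 0.0, 319.5583773711555], [0.0, 386.8982072901095, 197.88378412768196], [0.0, 0.0, 1.0]] [[-0.8952614502030104, -0.44550776280615173, -0.005456102992143843], [-0.3214635719335466, 0.6543731411335522, -0.684439160249276], [0.30849328631289336, -0.6109980568238053, -0.7290495640609115]] [464.5331080250007, 214.6483285905518, 858.1491975264927]
```

View pics/top0.png

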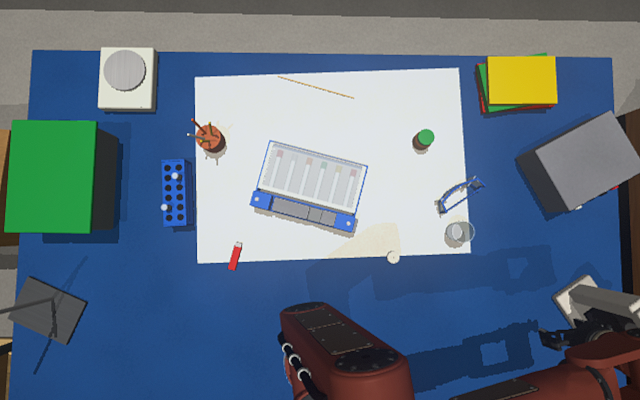

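View pics/side0.png

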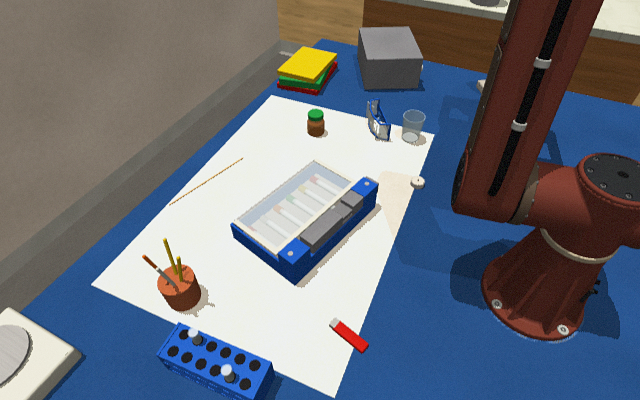

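The top view shows the case tilted, with its bar running from the block at about (260,198) to the block at about (345,223). The side view shows the same blocks at about (291,253) and (367,187). I'll enlarge both.

```bash
python3 - <<'E'
import cv2,numpy as np
a=cv2.imread("pics/top0.png")[180:240,240:370];b=cv2.imread("pics/side0.png")[160:290,220:390]
a=cv2.resize(a,None,fx=5,fy=5,interpolation=cv2.INTER_CUBIC);b=cv2.resize(b,None,fx=4.5,fy=4.5,interpolation=cv2.INTER_CUBIC)
cv2.imwrite("pics/ta.png",a);cv2.imwrite("pics/sb.png",b)
E
```

```text
(no output)
```

View pics/ta.png

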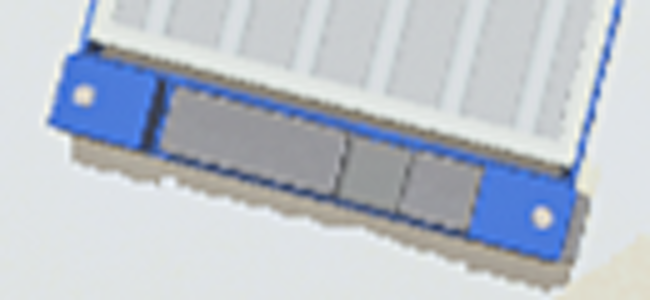

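View pics/sb.png

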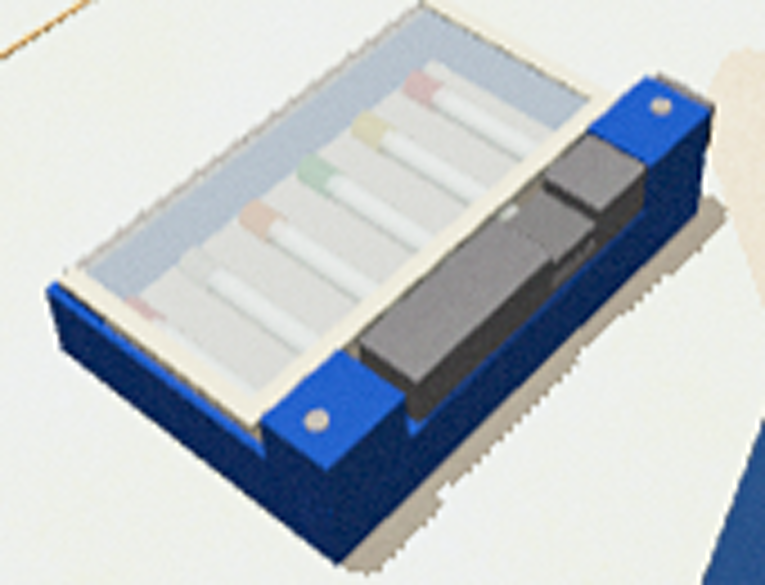

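The top crop shows the left block centred near crop (107,101) and the right block near (523,215). The notch edges are near x≈342 and x≈405, closer to the right (-y) block. The side crop agrees.

```bash
cat >h.py <<'E'
import numpy as np
def ray(n,uv,z):
    c=np.load(n+".npz");d=c["R"].T@np.linalg.solve(c["mtx"],[*uv,1]);o=-c["R"].T@c["t"]
    return (o+d*(z-o[2])/d[2])
E
python3 - <<'E'
from h import *
T={"Lblk":[(70,53),(162,80),(148,150),(50,125)],"Rblk":[(484,168),(578,195),(562,262),(468,235)]}
S={"Lblk":[(345,352),(406,395),(328,468),(262,420)],"Rblk":[(650,75),(712,108),(648,165),(590,128)]}
N={"nL":[(348,138),(336,195)],"nR":[(410,155),(400,212)],"barL":[(172,88),(158,152)],"barR":[(484,168),(470,235)]}
NS={"nR":[(546,180),(600,212)],"nL":[(497,225),(553,258)],"barL":[(358,345),(415,382)],"barR":[(590,136),(645,170)]}
for k in T:
    print(k,[ray("top",(240+(u-2)/5,180+(v-2)/5),88).round(1)[:2].tolist() for u,v in T[k]])
tc={k:ray("top",np.mean(T[k],0)/5+[239.6,179.6],88) for k in T}
sc={k:ray("side",np.mean(S[k],0)/4.5+[219.6,159.6],88) for k in S}
for D in(tc,sc):
    d=D["Lblk"]-D["Rblk"];print({k:v.round(1) for k,v in D.items()},np.linalg.norm(d),np.degrees(np.arctan2(-d[0],d[1])))
d=(tc["Lblk"]-tc["Rblk"]);d/=np.linalg.norm(d);m=(tc["Lblk"]+tc["Rblk"])/2
for k in N:
    p=ray("top",np.mean(N[k],0)/5+[239.6,179.6],85);print("top",k,p.round(1),((p-m)@d).round(1))
m2=(sc["Lblk"]+sc["Rblk"])/2
for k in NS:
    p=ray("side",np.mean(NS[k],0)/4.5+[219.6,159.6],85);print("side",k,p.round(1),((p-m2)@d).round(1))
E
```

```text
Lblk [[523.4, 198.9], [508.0, 144.1], [466.4, 151.5], [480.5, 209.7]]
Rblk [[458.2, -46.9], [443.0, -102.4], [403.5, -93.2], [418.7, -37.8]]
{'Lblk': array([494.5, 176. ,  88. ]), 'Rblk': array([430.8, -70.1,  88. ])} 254.22241002314536 -14.512257146170361
{'Lblk': array([490.9, 178.7,  88. ]), 'Rblk': array([429. , -70.6,  88. ])} 256.88400692703937 -13.94486462120234
top nL [458.2  37.   85. ] -16.6
top nR [ 4.486e+02 -4.000e-01  8.500e+01] -55.2
top barL [484.5 142.2  85. ] 91.8
top barR [438.5 -43.   85. ] -99.0
side nR [445.1  -1.   85. ] -57.1
side nL [454.6  39.6  85. ] -15.3
side barL [482.6 142.   85. ] 90.8
side barR [436.  -41.1  85. ] -98.1
```

The two views agree: yaw is about -14.2°, the right block is at about (430,-70), and the notch centre is at s≈-36 mm, near (452,18). I'll point tool x along the bar, since the 22 mm pad leaves the most slack in the 40 mm notch. First I turn +60° about world z and shut the fingers.

```bash
python3 -m crank '[[0,0,0,0,0,0,-0.94],[0,0,0,0,0,0,-0.94],[0,0,0,0,0,0,-0.94],[0,0,0,0,0,0,-0.94],[0,0,0,0,0,0,-0.94],[0,0,0,0,0,0,-0.94],[0,0,0,0,0,0,-0.94],[0,0,0,0,0,0,-0.94]]'
cat >>h.py <<'E'
def go(x,y,z):
    from rig import status
    from scipy.spatial.transform import Rotation as Ro
    s=status.state();R=Ro.from_quat(np.roll(s["eef_rot"],-1)).as_matrix()
    print("t",s["t"],"tcp",s["tcp_pos"].round(1),"w",round(s["width"],2),"F",s["force"].round(1),"toolx yaw",np.degrees(np.arctan2(R[1,0],R[0,0])).round(2),"tilt z",R[:,2].round(3))
    print("to go, units:",(R.T@(np.array([x,y,z])-s["tcp_pos"])/40).round(3))
E
python3 -c "from h import *;go(430,-70,200)"
```

```text
t: 1.1
tcp_pos: [171.4, -600.6, 303.1]
eef_rot: [-0.001, 0.786, 0.618, 0.0]
force: [-0.2, -0.5, -0.1]
width: -0.003
grip_force: 0.0
t 1.1 tcp [ 171.4 -600.6  303.1] w -0.0 F [-0.2 -0.5 -0.1] toolx yaw 76.33 tilt z [-0.     0.001 -1.   ]
to go, units: [14.415  3.148  2.595]
```

```bash
python3 -m crank '[[0,0.9,0.2,0,0,0,0],[0,0.9,0.2,0,0,0,0],[0,0.9,0.2,0,0,0,0],[0,0.9,0.2,0,0,0,0],[0,0.9,0.2,0,0,0,0],[0,0.9,0.2,0,0,0,0],[0,0.9,0.2,0,0,0,0],[0,0.9,0.2,0,0,0,0]]'
python3 -m crank '[[0,0.9,0.2,0,0,0,0],[0,0.9,0.2,0,0,0,0],[0,0.9,0.2,0.3,0,0,0],[0,0.9,0.2,0.4,0,0,0],[0,0.9,0.2,0.4,0,0,0],[0,0.9,0.2,0.4,0,0,0],[0,0.9,0.2,0.4,0,0,0],[0,0.9,0.2,0.4,0,0,0]]'
python3 -c "from h import *;go(430,-70,161)"
```

```text
t: 2.1
tcp_pos: [303.0, -335.5, 303.4]
eef_rot: [-0.0, 0.788, 0.616, 0.0]
force: [0.7, -0.6, 0.3]
width: -0.001
grip_force: 0.0
t: 3.1
tcp_pos: [434.4, -71.5, 211.1]
eef_rot: [-0.0, 0.788, 0.616, -0.0]
force: [0.1, 0.3, -0.2]
width: -0.001
grip_force: 0.0
t 3.1 tcp [434.4 -71.5 211.1] w -0.0 F [ 0.1  0.3 -0.2] toolx yaw 76.08 tilt z [-0.  0. -1.]
to go, units: [ 0.01  -0.115  1.253]
```

```bash
python3 -m crank '[[0,0,-0.06,0.4,0,0,0],[0,0,-0.05,0.4,0,0,0],[0,0,0,0.15,0,0,0],[0,0,0,0,0,0,0]]'
python3 - <<'E'
from rig import camera
from h import *;go(430,-70,161)
import cv2
a=camera("top")["pixels"][160:260,230:390];b=camera("side")["pixels"][130:290,220:400]
a=cv2.resize(a,(400,250),interpolation=cv2.INTER_CUBIC);b=cv2.resize(b,(400,356),interpolation=cv2.INTER_CUBIC)
cv2.imwrite("pics/c1.png",np.vstack([a,b])[:600])
E
```

```text
t: 3.6
tcp_pos: [429.5, -72.4, 173.4]
eef_rot: [-0.0, 0.788, 0.616, -0.0]
force: [0.2, 0.2, 0.0]
width: 0.003
grip_force: 0.0
t 3.6 tcp [429.5 -72.4 173.4] w 0.0 F [0.2 0.2 0. ] toolx yaw 75.98 tilt z [-0.001  0.    -1.   ]
to go, units: [ 0.062 -0.001  0.311]
```

View pics/c1.png

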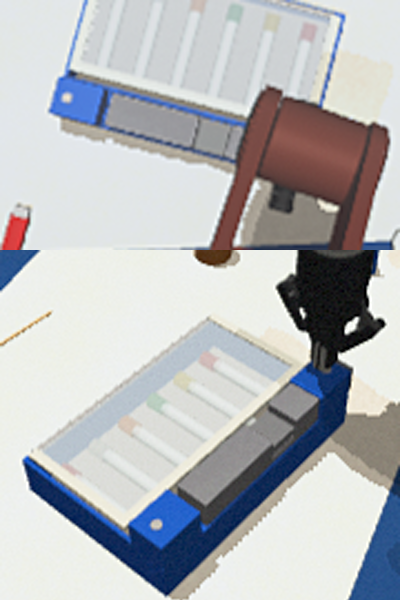

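The fingertip is centred over the right block (side crop ~(320,365)), with the notch at about (260,430). Now I go down gently.

```bash
python3 -m crank '[[0,0.05,0,0.15,0,0,0],[0,0,0,0.1,0,0,0],[0,0,0,0.04,0,0,0],[0,0,0,0.03,0,0,0]]'
```

```text
t: 4.2
tcp_pos: [430.4, -69.7, 161.0]
eef_rot: [-0.0, 0.788, 0.616, -0.0]
force: [-0.1, 0.2, -0.3]
width: 0.001
grip_force: 0.0
```

```bash
python3 -m crank '[[0,0,0,0.02,0,0,0],[0,0,0,0.02,0,0,0]]'; python3 -m crank '[[0,0,0,0.02,0,0,0],[0,0,0,0,0,0,0]]'
```

```text
t: 4.45
tcp_pos: [430.6, -69.8, 160.6]
eef_rot: [-0.0, 0.788, 0.616, -0.0]
force: [-4.7, 0.4, 11.0]
width: -0.001
grip_force: 6.0
t: 4.7
tcp_pos: [430.6, -69.8, 160.6]
eef_rot: [-0.001, 0.788, 0.616, -0.0]
force: [-7.0, 1.9, 13.6]
width: -0.005
grip_force: 6.8
```

Contact is at TCP z≈160.7, which matches the block's 88 mm, so bar contact should come at TCP≈157.7. I lift, move 49 mm along the bar and set down.

```bash
python3 -m crank '[[0,0,0,-0.2,0,0,0],[0,0.6,0,0,0,0,0],[0,0.62,0,0,0,0,0],[0,0,0,0,0,0,0]]'; python3 -c "from h import *;go(442.5,-23,158.2)"
```

```text
t: 5.2
tcp_pos: [442.5, -21.5, 166.8]
eef_rot: [0.0, 0.787, 0.617, 0.0]
force: [-0.7, -1.0, 0.5]
width: -0.002
grip_force: 0.0
t 5.2 tcp [442.5 -21.5 166.8] w -0.0 F [-0.7 -1.   0.5] toolx yaw 76.21 tilt z [ 0.001 -0.    -1.   ]
to go, units: [-0.035  0.009  0.216]
```

```bash
python3 -m crank '[[0,0,0,0.12,0,0,0],[0,0,0,0.08,0,0,0],[0,0,0,0.025,0,0,0],[0,0,0,0.02,0,0,0],[0,0,0,0,0,0,0]]'
```

```text
t: 5.82
tcp_pos: [441.9, -22.9, 157.6]
eef_rot: [-0.0, 0.788, 0.616, -0.001]
force: [-3.8, -0.2, 7.7]
width: 0.0
grip_force: 3.8
```

It rides on the bar at 85 mm with about 8 N. Now I slide along it.

```bash
python3 -m crank '[[0,0.05,0,0,0,0,0],[0,0.05,0,0,0,0,0],[0,0.05,0,0,0,0,0],[0,0.05,0,0,0,0,0],[0,0.05,0,0,0,0,0],[0,0.05,0,0,0,0,0]]';python3 -m crank '[[0,0.1,0,0,0,0,0],[0,0.1,0,0,0,0,0],[0,0.1,0,0,0,0,0],[0,0.1,0,0,0,0,0],[0,0.1,0,0,0,0,0]]'; python3 -c "from h import *;go(452.4,18.7,157)"
```

```text
t: 6.58
tcp_pos: [446.0, -11.4, 157.6]
eef_rot: [0.001, 0.788, 0.616, 0.0]
force: [-0.0, -3.8, 5.3]
width: 0.001
grip_force: 2.5
t: 7.2
tcp_pos: [449.8, 9.2, 156.6]
eef_rot: [-0.001, 0.788, 0.616, 0.0]
force: [0.0, 0.1, 0.3]
width: 0.003
grip_force: 0.0
t 7.2 tcp [449.8   9.2 156.6] w 0.0 F [0.  0.1 0.3] toolx yaw 76.02 tilt z [-0.     0.001 -1.   ]
to go, units: [ 0.247  0.004 -0.009]
```

The force vanished and the tip dropped, so it has found the notch. I centre it, then descend: the catch should be met at about 147.6 and be fully down at about 139.6.

```bash
python3 -m crank '[[0,0.12,0,0,0,0,0],[0,0.12,0,0,0,0,0],[0,0,0,0.1,0,0,0],[0,0,0,0.08,0,0,0],[0,0,0,0,0,0,0]]';python3 -m crank '[[0,0,0,0.05,0,0,0],[0,0,0,0.05,0,0,0],[0,0,0,0.02,0,0,0],[0,0,0,0,0,0,0]]'; python3 -c "from h import *;go(452.4,18.7,139.5)"
```

```text
t: 7.82
tcp_pos: [451.8, 18.0, 149.2]
eef_rot: [-0.0, 0.788, 0.616, -0.0]
force: [1.5, -0.1, 0.4]
width: 0.003
grip_force: 0.0
t: 8.32
tcp_pos: [452.4, 17.9, 145.7]
eef_rot: [-0.0, 0.788, 0.616, -0.0]
force: [-1.9, 0.1, 6.4]
width: 0.003
grip_force: 2.8
t 8.325 tcp [452.4  17.9 145.7] w 0.0 F [-1.9  0.1  6.4] toolx yaw 76.07 tilt z [-0. -0. -1.]
to go, units: [ 0.02  -0.006  0.155]
```

The catch moves at about 6.4 N. I keep pressing in small steps.

```bash
python3 -m crank '[[0,0,0,0.05,0,0,0],[0,0,0,0.05,0,0,0],[0,0,0,0.04,0,0,0],[0,0,0,0.02,0,0,0],[0,0,0,0,0,0,0]]';python3 -m crank '[[0,0,0,0.03,0,0,0],[0,0,0,0.02,0,0,0],[0,0,0,0,0,0,0]]'
```

```text
t: 8.95
tcp_pos: [452.5, 17.8, 139.6]
eef_rot: [-0.0, 0.788, 0.616, -0.0]
force: [-3.9, 0.3, 8.1]
width: 0.001
grip_force: 3.9
t: 9.32
tcp_pos: [452.7, 17.8, 139.5]
eef_rot: [-0.001, 0.788, 0.616, -0.001]
force: [-8.1, 0.2, 21.3]
width: 0.001
grip_force: 10.6
```

The catch is at its stop: the force rose to 21 N without further motion. Now I retreat straight up and look.

```bash
python3 -m crank '[[0,0,0,-0.1,0,0,0],[0,0,0,-0.3,0,0,0],[0,0,0,-0.6,0,0,0],[0,0,0,-0.8,0,0,0],[0,0,0,-0.8,0,0,0],[0,0,0,-0.8,0,0,0],[0,0,0,0,0,0,0],[0,0,0,0,0,0,0]]'
python3 - <<'E'
from rig import camera
import cv2
cv2.imwrite("pics/e.png",camera("side")["pixels"])
E
```

```text
t: 10.32
tcp_pos: [451.7, 18.0, 271.8]
eef_rot: [-0.0, 0.788, 0.616, -0.0]
force: [0.2, -0.5, -0.0]
width: -0.002
grip_force: 0.0
```

View pics/e.png

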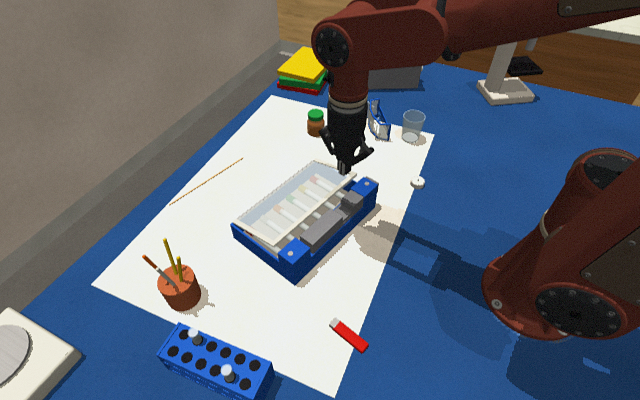

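The lid stands ajar, with its front edge raised at about (280,215)–(350,180). The gripper is clear above it, and everything around the case is where it was.

```bash
python3 -c "from rig import sign_off;print(sign_off())"
```

```text
the job is handed in; nothing more can be done
None
```

The case is unlocked and handed in: I pressed the catch down to its stop, the last picture shows the lid ajar and the other things unmoved, and the arm is clear; no verdict came back at hand-in.

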